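Trial-fit a trailer coupler on the bench ball

TASK

Trial-fit the freshly ground trailer coupler on the bench fixture: pick it up by its drawbar stub, feel its socket down onto the hitch ball until it is fully home, with the drawbar lying in the saddle, and let go of it there; then press the latch lever all the way down. Do it gently, never banging or leaning hard on coupler, lever or fixture, and leave the spanner, the wire brush and the grinding wheel alone.

Things in the scene. Friction and masses are not known exactly. Their poses are not given: they have to be found in the camera images.
- coupler: Zinc-plated steel trailer coupler bolted to a short grey square drawbar stub, loose, about 0.75 kg, standing upright on the bench. 248 mm long, 66 mm wide at the socket rim, 48 mm across the side plates, 54 mm high at the dome. Origin: on the socket axis, level with the flat underside. Axes: x forward to the nose (drawbar runs to -x), y left, z up.
- socket (a point): Centre of the coupler's round socket, 24 mm above the underside; axes as the coupler. The bore (52 mm across, slightly flared at its mouth, open underneath, its wall cut away at the rear for the jaw, so that a ball too far back pushes little sideways) takes a 50 mm ball from below: fully home, this point is about 1 mm below the ball's centre, and the coupler can still pitch and yaw on the ball.
- drawbar (a point): Where to grip: centre of the coupler's free drawbar length, a 40 mm square tube, 140 mm behind the socket centre, half-way up (20 mm above the underside, 20 mm below the tube's top); axes as the coupler. The bare tube runs from 110 to 215 mm behind the socket axis. The coupler's centre of mass lies some 55 mm nearer the nose, so the nose is heavy in the grip.
- lever (a joint): Dark steel latch lever on the coupler, rad: 0 = fully down (stop), 1.0 to 1.2 = raised at the start; the handle points to the drawbar end. Pivot pin along y, 38 mm behind the socket axis, 40 mm above the underside. Stiff: about 10 N at the handle's end; stays where left. Pressing it swings a jaw forward under the ball, which passes only when the ball is home.
- lever_pad (a point): Middle of the handle's upper face near its end, where it is pressed: 65 mm from the pivot pin along the handle and 11 mm to the handle's upper side. The handle is 24 mm wide, 5 mm thick, and its turned-up end is 86 mm from the pin. x and z turn with the lever: z is the outward normal of the upper face, x runs from here towards the pin.
- fixture: Grey steel fixture fixed to the bench: 262 x 90 x 12 mm base plate with, in front, a hitch ball (50 mm, bright steel) on a stem in a 44 mm clamp post that bolts into a slot of the base, and at the back a U saddle. Origin: bench level, under the middle of the slot. Axes: x from the saddle to the ball (the nose of a fitted coupler points this way), z up.
- ball_axis (a point): Where the ball's centre would be with the post in mid-slot and the stem lowest: 92 mm above the bench; axes as the fixture. The post and stem are clamped elsewhere each time, unmeasured: the true centre lies up to 14 mm from here along x, either way, and 0 to 16 mm higher; not off in y. The socket's mouth finds the ball by itself when within about 2 mm.
- saddle (a point): Middle of the saddle's flat floor, 77 mm above the bench, 185 mm behind ball_axis; 20 mm long (along x) between two cheeks 62 mm apart, 10 mm high. The drawbar's underside rests here when the socket is on the ball; with the ball lowest or highest the fitted coupler is then some 3.5 degrees nose down or 2 nose up.
- wrench: Bystander: steel spanner, 200 mm long, lying on the bench beyond the work. Origin at the middle of its length, x along it.
- brush: Bystander: wire brush, a 220 mm wooden back with steel bristles upward at one end, 34 mm high, lying to the left of the work. Origin under the middle of its length, x along it.
- disc: Bystander: spare grey grinding wheel with a pale paper centre, lying flat to the right of the work, 124 mm across, 20 mm thick. Origin at the centre of its underside.
Not all that is in view belongs to the job. Leave any pink look-alike of the coupler alone.

How it is judged:
On the way, in this order (a step that is already met when the one before it is completed fails the run):
1. the coupler sits home on the ball with its drawbar in the saddle, let go of, the lever still up (x of socket in the frame of ball_axis between -0.018 and 0.018 m and y of socket in the frame of ball_axis between -0.006 and 0.006 m and y of drawbar in the frame of ball_axis between -0.012 and 0.012 m and height (world z) of socket below 0.113 m and angle between coupler's own z axis and vertical below 0.08 rad and contact force between coupler and fixture above 3 N and contact force between the fingers and coupler below 0.1 N and value of joint lever above 0.6 rad), for 0.2 s.
2. the latch lever is pressed fully down (value of joint lever below 0.06 rad), for 0.2 s.
At the end, for the whole second after the job is handed in: Lever down (within 0.06 rad of its stop); coupler at rest, home on the ball (socket centre under 113 mm up, within 18 mm of ball_axis along x and 6 mm in y), its drawbar in the saddle (within 12 mm in y), level within 0.08 rad (value of joint lever below 0.06 rad and x of socket in the frame of ball_axis between -0.018 and 0.018 m and y of socket in the frame of ball_axis between -0.006 and 0.006 m and y of drawbar in the frame of ball_axis between -0.012 and 0.012 m and height (world z) of socket below 0.113 m and angle between coupler's own z axis and vertical below 0.08 rad and linear speed of coupler below 0.02 m/s); the robot touches nothing.
It fails at once if the coupler is banged or forced against the fixture (over 35 N) (contact force between coupler and fixture above 35 N).
It fails at once if the lever is forced (a finger presses its handle with over 40 N) (contact force between the fingers and lever_c0 above 40 N).
It fails at once if spanner, wire brush or grinding wheel moved by more than 15 mm (distance of any of wrench, brush, disc from where it was at the start of the episode above 0.015 m).
It also fails if it takes over 72 s, if anything falls off the work surface, if the arm or the gripper's body presses on something with over 40 N, if the wrist force passes 120 N, or if a joint passes its speed limit or range.

ROBOT

A 6-joint arm with a two-finger parallel gripper is mounted at the origin on the work surface. World frame = base frame: x ahead of the robot, y to its left, z up, the work surface at z = 0. Lengths are in m, angles in rad, forces in N, time in s.
With the tool pointing down it reaches from about 0.225 to 0.875 m from the base axis. Payload 3.4 kg.
Tool frame: the origin (TCP) lies midway between the tips of the shut fingers; the grasp point (between the pads) lies 19 mm behind it (manip.grasp_offset is the distance from the TCP to the grasp point, in m); x points along the fingers, y is the direction in which the jaws open and shut, and the axes are right-handed (so a half turn about x gives the same grasp; the last joint's range is limited). The gripper opens to 85 mm and grips with 20 to 120 N. Pads are 22 mm wide; open, the fingers measure 114 mm over their backs; the gripper's body (76 mm by 85 mm) begins 54 mm behind the grasp point. The pads swing forward as they close: fully open they stand 13 mm farther back than shut.
Start: joints at [-0.121, 0.276, 1.505, -0, 1.361, -0.121], TCP at [0.575, -0, 0.231] pointing down, gripper open.
Joint ranges: [-2.89, 2.89], [-0.75, 2.08], [0.22, 2.7], [-1.18, 4.32], [0.11, 2.71], [-2.7, 2.7]. Speed limits (rad/s): [2.57, 2.57, 3.14, 3.14, 3.14, 3.14].

INTERFACE

Orientations are given as a unit quaternion [w, x, y, z].
In Python, from rig import manip gives the robot as it stands.
- The arm moves only by the shell command python3 -m creep 'ROWS' [OPENING] [FORCE]. ROWS is a JSON object of lists of equal length, an entry for each row: "delta_pos": the shift along the tool's x, y, z in cm, a list of three; "dr": the turn, a rotation vector about the tool's x, y, z in rad, a list of three. In form: {"delta_pos": [[dx, dy, dz], ...], "dr": [[rx, ry, rz], ...]}. A call has 1 to 10 rows; each row is the pose to reach, as a shift and turn from the pose commanded when the call began, along the tool's axes at that moment; what a row does not reach only later rows make up. A row lasts 1/10 s, in which the tool goes at most 50 mm and 8.59 degrees, less where a joint would pass 70% of its speed; a pose out of reach is approached as far as the arm can. A call with a gripper value outside its range is refused whole. OPENING is the opening, from -1 (shut) to 1 (fully open), set as the call begins (- or left out, the last holds). The fingers move at their own pace and stop on an object; FORCE is the grip in N (left out, the last holds). Time passes only in rows, so rows that repeat a pose let the fingers close. It gives the time, the measured TCP pose, the force and the opening at its end, in the units of the state.
- manip.get_state(): the state, without advancing time (a new reading comes with each control period).
- manip.get_image(name): name is "scene" or "side" or "wrist"; returns a dict with "pixels" (400x640x3 uint8, blue, green, red), "depth" (400x640 float32, m along the optical axis (not along the pixel's ray), 0 where there is no reading), "intrinsics" (3x3 intrinsics, pixels), "rvec" (rotation vector, rad) and "tvec" (3), from world to camera coordinates, as OpenCV has them. Camera axes: x right, y down, z forward; pixel columns grow to the right and rows downward; lengths in m; the calibration is good to about 2 mm. A picture is of the moment at which its call begins.
- manip.sign_off(): hands the job in, once; it reports no verdict.
The state is a dict: "clock": time; "qpos": joint angles; "qd": joint speeds; "effort": joint torques, N m; "position": TCP position; "ee_rot": TCP orientation; "contact_force": force on the tool from outside, world axes, zero at the start; "moment": the same for the moment, N m; "width": finger opening in m.
Only numpy, scipy, OpenCV 4.12 (cv2) and the standard library are available. Lean on these libraries where they do the work, as an engineer would, in place of code of your own. Each camera call takes 0.05 s, during which the arm holds its last target. There are 200 camera calls.

## Working session

There is one attempt and no reset: what is moved stays moved. The work goes in short steps, Python scripts to look and compute and a shell command to move; the robot and the scene stay as the last step left them, time stands still between calls to the robot, and variables do not carry over. Pictures are saved under pics/ and viewed, about 8 in all and at most 12, crops included, and the job is handed in when it is done.

```bash
ls; mkdir -p pics; cat > h.py <<'E'
import numpy as np, cv2
from rig import manip
def grab(n):
    im=manip.get_image(n); K=np.array(im["intrinsics"]); R=cv2.Rodrigues(np.array(im["rvec"],float))[0]; t=np.array(im["tvec"],float).ravel()
    d=im["depth"]; v,u=np.mgrid[:d.shape[0],:d.shape[1]]
    c=np.stack([(u-K[0,2])/K[0,0]*d,(v-K[1,2])/K[1,1]*d,d],-1)
    P=(c-t)@R; P[d==0]=np.nan
    return im["pixels"],P,(K,R,t)
def st():
    s=manip.get_state(); print({k:np.round(s[k],4).tolist() for k in("clock","qpos","position","ee_rot","contact_force","moment","width")})
    return s
E
python3 - <<'E'
from h import *
st()
for n in("scene","side"):
    p,P,c=grab(n); cv2.imwrite(f"pics/{n}0.png",p); np.save(f"pics/{n}0.npy",P); print(n,(-c[1].T@c[2]).round(3))
E
```

```text
pics
{'clock': 0.0, 'qpos': [-0.121, 0.2766, 1.5061, -0.0, 1.3607, -0.121], 'position': [0.5745, 0.0001, 0.2304], 'ee_rot': [0.4995, 0.4996, 0.5005, -0.5004], 'contact_force': [-0.1823, -0.4644, -0.0128], 'moment': [-0.0651, 0.0598, -0.0497], 'width': 0.0856}
scene [ 1.288 -0.788  1.057]
side [0.489 0.741 0.795]
```

View pics/scene0.png

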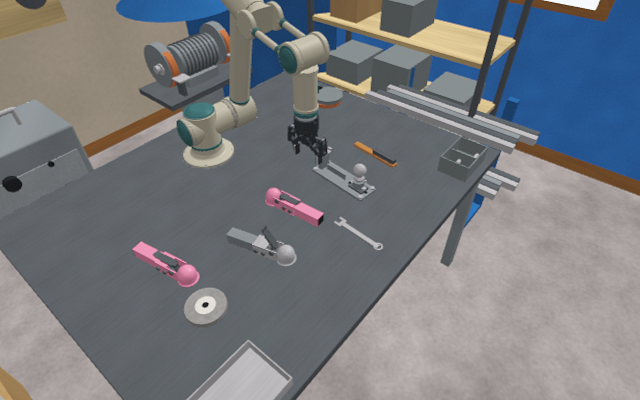

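View pics/side0.png

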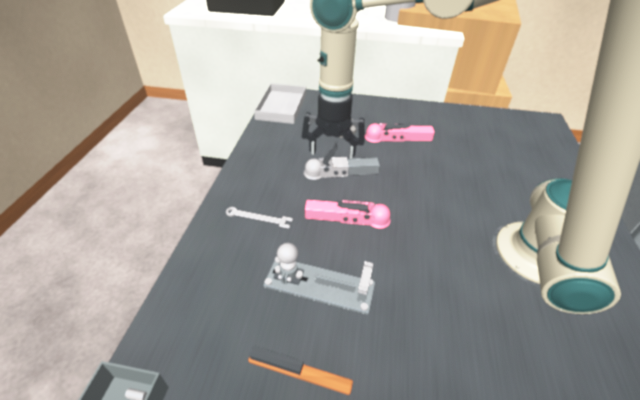

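The scene view shows the grey coupler (dome about (285,254), tube end (232,237), lever up at (270,238)) and the fixture (ball (359,171)). Two pink look-alikes stand nearby. In the side view the ball is at (287,253), the saddle at (367,278), and the coupler dome at (314,169) with its tube running to (378,166).

```bash
cat > a.py <<'E'
from h import *
from scipy.optimize import least_squares
def sph(Q,r):
    f=lambda c:np.linalg.norm(Q-c,axis=1)-r
    s=least_squares(f,Q.mean(0)-[0,0,.02],loss="soft_l1",f_scale=.001); return s.x.round(4),np.abs(s.fun).mean().round(4)
S=np.load("pics/side0.npy");C=np.load("pics/scene0.npy")
def box(P,u0,u1,v0,v1,zmin):
    Q=P[v0:v1,u0:u1].reshape(-1,3); Q=Q[~np.isnan(Q[:,0])]; return Q[Q[:,2]>zmin]
for n,P,b in(("side ball",S,(274,301,240,264)),("scene ball",C,(350,369,161,178))):
    Q=box(P,*b,.085); Q=Q[Q[:,2]<.14]; print(n,len(Q),sph(Q,.025))
def rect(Q):
    r=cv2.minAreaRect((Q[:,:2]*1000).astype(np.float32)); return np.round(cv2.boxPoints(r)).tolist(),np.round(r[0],1),r[2]
Q=box(S,255,385,240,315,.006); B=Q[Q[:,2]<.018]; print("base",len(B),rect(B))
T=Q[(Q[:,2]>.07)]; T2=T[T[:,0]<.56]; print("saddle",len(T2),T2.min(0).round(4),T2.max(0).round(4),T2.mean(0).round(4))
Q=box(C,310,380,155,200,.006); B=Q[Q[:,2]<.018]; print("base scene",len(B),rect(B))
Q=box(C,222,300,222,270,.01); print("coupler scene",len(Q),Q.min(0).round(3),Q.max(0).round(3))
T=Q[abs(Q[:,2]-.04)<.004]; print("top40",rect(T),cv2.fitLine((T[:,:2]*1000).astype(np.float32),cv2.DIST_HUBER,0,.01,.01).ravel())
D=box(C,274,298,242,268,.02); print("dome",sph(D,.033),D[D[:,2].argmax()],np.median(D[D[:,2]>.05],0))
Q=box(S,300,385,145,185,.01); T=Q[abs(Q[:,2]-.04)<.004]; print("side top40",len(T),rect(T))
D=Q[(Q[:,0]>.5)]; print(D.max(0),D.min(0))
E
python3 a.py
```

```text
side ball 351 (array([0.6412, 0.209 , 0.0974]), np.float64(0.0008))
scene ball 142 (array([0.6421, 0.2089, 0.0991]), np.float64(0.0016))
base 2376 ([[427.0, 185.0], [688.0, 160.0], [696.0, 252.0], [436.0, 277.0]], array([561.7, 218.1]), 84.51039123535156)
saddle 285 [0.4405 0.1882 0.0705] [0.468  0.2684 0.0885] [0.4545 0.2295 0.0784]
base scene 733 ([[364.0, 268.0], [536.0, 46.0], [758.0, 218.0], [585.0, 440.0]], array([560.7, 242.9]), 37.86245346069336)
coupler scene 1223 [ 0.447 -0.289  0.01 ] [ 0.687 -0.187  0.126]
top40 ([[444.0, -252.0], [462.0, -307.0], [692.0, -232.0], [673.0, -176.0]], array([ 567.7, -241.7]), 18.226402282714844) [ 9.8293078e-01  1.8397580e-01  5.4207629e+02 -2.5125555e+02]
dome (array([ 0.6522, -0.211 ,  0.0221]), np.float64(0.0028)) [ 0.62241304 -0.21903846  0.06281677] [ 0.6528143  -0.2166069   0.05253843]
side top40 468 ([[440.0, -226.0], [453.0, -288.0], [687.0, -238.0], [674.0, -177.0]], array([ 563.7, -232.4]), 11.895651817321777)
[0.68368194 0.01510075 0.29023859] [ 0.50017733 -0.27101864  0.0100199 ]
```

```bash
python3 -m creep '{"delta_pos":[[0,-0.8,3.4],[0,-1.6,6.8],[0,-2.4,10.2],[0,-3.2,13.6],[0,-4,17],[0,-4.8,20.4],[0,-5.4,23],[0,-5.8,24.8],[0,-5.8,24.8],[0,-5.8,24.8]],"dr":[[0.14,0,0],[0.28,0,0],[0.42,0,0],[0.56,0,0],[0.7,0,0],[0.84,0,0],[0.98,0,0],[1.12,0,0],[1.26,0,0],[1.318,0,0]]}' 1 100
python3 - <<'E'
from h import *
st()
p,P,c=grab("wrist"); cv2.imwrite("pics/w1.png",p); np.save("pics/w1.npy",P); print((-c[1].T@c[2]).round(3))
p,P,c=grab("scene"); np.save("pics/scene1.npy",P)
E
```

```text
clock: 1.1
position: [0.5165, -0.2487, 0.2307]
ee_rot: [-0.087, -0.701, -0.088, 0.702]
contact_force: [0.1, -0.8, 0.3]
width: 0.0853
{'clock': 1.1, 'qpos': [-0.5702, 0.2743, 1.5088, 0.0001, 1.3597, 0.7531], 'position': [0.5165, -0.2487, 0.2307], 'ee_rot': [-0.087, -0.7014, -0.0876, 0.702], 'contact_force': [0.0713, -0.7552, 0.2928], 'moment': [-0.0286, 0.0396, 0.0189], 'width': 0.0853}
[ 0.579 -0.233  0.373]
```

View pics/w1.png

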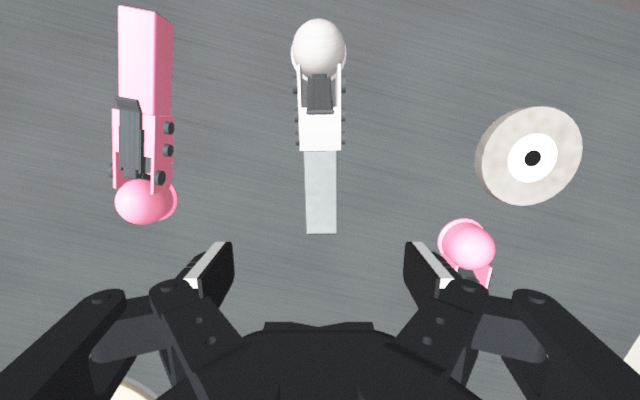

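The wrist view shows the coupler nearly aligned: tube u 305–337, v 150–234, and dome (319,50). A pink dome at (468,245) sits to the right, so I'll check its clearance.

```bash
cat > b.py <<'E'
from h import *
P=np.load("pics/w1.npy")
def q(u0,u1,v0,v1,a,b):
    Q=P[v0:v1,u0:u1].reshape(-1,3); Q=Q[~np.isnan(Q[:,0])]; return Q[(Q[:,2]>a)&(Q[:,2]<b)]
T=q(285,355,155,240,.033,.047)
r=cv2.minAreaRect((T[:,:2]*1000).astype(np.float32)); print(r,T[:,2].mean(),cv2.boxPoints(r).round().tolist())
l=cv2.fitLine((T[:,:2]*1000).astype(np.float32),cv2.DIST_HUBER,0,.01,.01).ravel(); print(l,np.degrees(np.arctan2(l[1],l[0])))
D=q(285,352,10,85,.02,.06); from a import sph
print("dome",sph(D,.033),D[D[:,2]>.05].mean(0))
K=q(430,500,210,300,.02,.1); print("pink",K.min(0),K.max(0))
a=np.radians(14.5)
for n,K in(("pink",K),("tube",T)):
    d=K[:,:2]-[.5165,-.2487]; print(n,"along",(d@[np.cos(a),np.sin(a)]).min(),(d@[np.cos(a),np.sin(a)]).max(),"lat",(d@[-np.sin(a),np.cos(a)]).min(),(d@[-np.sin(a),np.cos(a)]).max())
L=q(300,340,70,120,.06,.13); print("lever",L.max(0),L[L[:,2].argmax()])
E
python3 b.py | tail -8
```

```text
dome (array([ 0.6522, -0.211 ,  0.0221]), np.float64(0.0028)) [ 0.62241304 -0.21903846  0.06281677] [ 0.6528143  -0.2166069   0.05253843]
side top40 468 ([[440.0, -226.0], [453.0, -288.0], [687.0, -238.0], [674.0, -177.0]], array([ 563.7, -232.4]), 11.895651817321777)
[0.68368194 0.01510075 0.29023859] [ 0.50017733 -0.27101864  0.0100199 ]
dome (array([ 0.6554, -0.2128,  0.0201]), np.float64(0.0026)) [ 0.65129974 -0.21382819  0.05250961]
pink [ 0.42975481 -0.50309089  0.02000908] [ 0.50314509 -0.43612603  0.05454273]
pink along -0.1463620986380687 -0.06659081166993618 lat -0.22690885445206455 -0.17053101783396105
tube along -0.07165780611590017 0.029067393518841526 lat -0.022339799160158765 0.01802320308887668
lever [ 0.62240871 -0.21199534  0.12305585] [ 0.58942673 -0.23879247  0.12305585]
```

```bash
python3 -m creep '{"delta_pos":[[3,0.15,0],[6,0.15,0],[9,0.15,0],[12,0.15,0],[14,0.15,0],[16,0.15,0],[17,0.15,0],[17.5,0.15,0],[17.5,0.15,0],[17.5,0.15,0]],"dr":[[-0.012,0,0],[-0.012,0,0],[-0.012,0,0],[-0.012,0,0],[-0.012,0,0],[-0.012,0,0],[-0.012,0,0],[-0.012,0,0],[-0.012,0,0],[-0.012,0,0]]}' 1 110
python3 - <<'E'
from h import *
p,P,c=grab("scene"); a=p[170:270,220:340]; b=grab("side")[0][90:190,290:410]
cv2.imwrite("pics/s2.png",cv2.resize(np.hstack([a,b]),None,fx=3.3,fy=3.3,interpolation=cv2.INTER_CUBIC))
E
python3 b.py | grep -n . | head -12 | cut -c1-250
```

```text
clock: 2.2
position: [0.5181, -0.2498, 0.0571]
ee_rot: [0.094, 0.701, 0.093, -0.7]
contact_force: [0.1, -0.5, 0.3]
width: 0.0855
1:((496.52935791015625, -256.0248718261719), (100.90999603271484, 39.50853729248047), 15.19483757019043) 0.039993763204544924 [[443.0, -250.0], [453.0, -288.0], [550.0, -262.0], [540.0, -224.0]]
2:[ 9.6842158e-01  2.4931847e-01  4.9920737e+02 -2.5555690e+02] 14.437185
3:side ball 351 (array([0.6412, 0.209 , 0.0974]), np.float64(0.0008))
4:scene ball 142 (array([0.6421, 0.2089, 0.0991]), np.float64(0.0016))
5:base 2376 ([[427.0, 185.0], [688.0, 160.0], [696.0, 252.0], [436.0, 277.0]], array([561.7, 218.1]), 84.51039123535156)
6:saddle 285 [0.4405 0.1882 0.0705] [0.468  0.2684 0.0885] [0.4545 0.2295 0.0784]
7:base scene 733 ([[364.0, 268.0], [536.0, 46.0], [758.0, 218.0], [585.0, 440.0]], array([560.7, 242.9]), 37.86245346069336)
8:coupler scene 1223 [ 0.447 -0.289  0.01 ] [ 0.687 -0.187  0.126]
9:top40 ([[444.0, -252.0], [462.0, -307.0], [692.0, -232.0], [673.0, -176.0]], array([ 567.7, -241.7]), 18.226402282714844) [ 9.8293078e-01  1.8397580e-01  5.4207629e+02 -2.5125555e+02]
10:dome (array([ 0.6522, -0.211 ,  0.0221]), np.float64(0.0028)) [ 0.62241304 -0.21903846  0.06281677] [ 0.6528143  -0.2166069   0.05253843]
11:side top40 468 ([[440.0, -226.0], [453.0, -288.0], [687.0, -238.0], [674.0, -177.0]], array([ 563.7, -232.4]), 11.895651817321777)
12:[0.68368194 0.01510075 0.29023859] [ 0.50017733 -0.27101864  0.0100199 ]
```

View pics/s2.png

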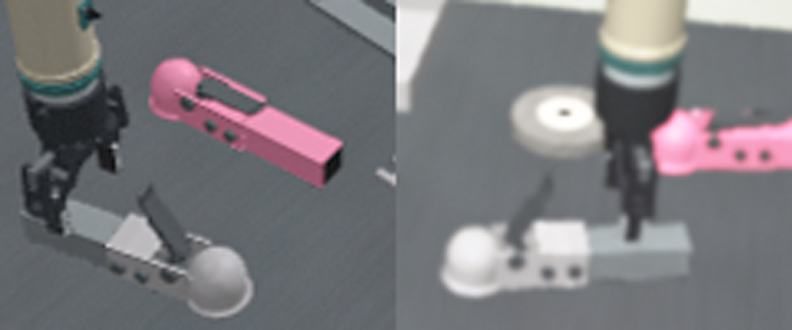

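The view shows the fingers astride the tube, the lever tip clear of the gripper, and no camera body in the way. Lowering and gripping.

```bash
python3 -m creep '{"delta_pos":[[1.5,0,0],[3,0,0],[4,0,0],[4.7,0,0],[5.1,0,0],[5.3,0,0],[5.3,0,0],[5.3,0,0]],"dr":[[0,0,0],[0,0,0],[0,0,0],[0,0,0],[0,0,0],[0,0,0],[0,0,0],[0,0,0]]}' 1 110
python3 -m creep '{"delta_pos":[[0,0,0],[0,0,0],[0,0,0],[0,0,0],[0,0,0],[0,0,0],[0,0,0],[0,0,0],[0,0,0],[0,0,0]],"dr":[[0,0,0],[0,0,0],[0,0,0],[0,0,0],[0,0,0],[0,0,0],[0,0,0],[0,0,0],[0,0,0],[0,0,0]]}' -1 120
```

```text
clock: 3.1
position: [0.5177, -0.2496, 0.0037]
ee_rot: [0.094, 0.701, 0.093, -0.701]
contact_force: [-0.5, 0.1, 0.4]
width: 0.0856
clock: 4.1
position: [0.5179, -0.2501, 0.004]
ee_rot: [0.094, 0.701, 0.093, -0.701]
contact_force: [-0.2, -1.5, 5.1]
width: 0.0383
```

```bash
python3 -m creep '{"delta_pos":[[-0.3,0,0],[-0.8,0,0],[-1.6,0,0],[-3,0,0],[-5,0,0],[-8,0,0],[-11,0,0],[-14,0,0],[-16,0,0],[-17,0,0]],"dr":[[0,0,0],[0,0,0],[0,0,0],[0,0,0],[0,0,0],[0,0,0],[0,0,0],[0,0,0],[0,0,0],[0,0,0]]}' -1 120
python3 - <<'E'
from h import *
p,P,c=grab("wrist"); cv2.imwrite("pics/w3.png",p); np.save("pics/w3.npy",P)
s=st(); from scipy.spatial.transform import Rotation as Ro
w,x,y,z=s["ee_rot"]; M=Ro.from_quat([x,y,z,w]).as_matrix(); print(M.round(4).tolist())
Q=P[:,250:390].reshape(-1,3); Q=Q[Q[:,2]>.15]
L=(Q-s["position"])@M   # tool coords: x down, y jaw, z
print(L.min(0),L.max(0))
# coupler forward in tool: determine sign
f=M.T@np.array([np.cos(.26),np.sin(.26),0]); print("fwd in tool",f.round(3))
T=L[(abs(L[:,1])<.017)]; zz=T[:,2]*np.sign(f[2])
for a in np.arange(0,.19,.01):
    k=(zz>a)&(zz<a+.01)
    if k.sum()>20: print(round(a,3),k.sum(),np.round(np.median(T[k],0),4), T[k,0].min().round(4))
E
```

```text
clock: 5.1
position: [0.5177, -0.2496, 0.1753]
ee_rot: [0.094, 0.702, 0.093, -0.7]
contact_force: [-0.1, 0.4, -6.9]
width: 0.0386
{'clock': 5.15, 'qpos': [-0.5702, 0.31, 1.5973, 0.0, 1.2308, 0.7356], 'position': [0.518, -0.2497, 0.1759], 'ee_rot': [0.0942, 0.7019, 0.0926, -0.7], 'contact_force': [-0.1522, -0.4667, -5.9848], 'moment': [-0.1603, 0.3223, 0.0049], 'width': 0.0386}
[[0.003, 0.2619, -0.9651], [-0.0019, -0.9651, -0.2619], [-1.0, 0.0026, -0.0024]]
[-0.1027843  -0.03350317 -0.08982233] [0.00162108 0.03233099 0.02255481]
fwd in tool [ 0.002  0.005 -1.   ]
0.0 4553 [-0.0748 -0.0005 -0.0093] -0.0964
0.01 10134 [-0.0869  0.0003 -0.0158] -0.1028
0.02 2015 [-0.0353 -0.0001 -0.025 ] -0.1016
0.03 1981 [-0.039   0.0002 -0.0358] -0.041
0.04 2483 [-0.0392 -0.0002 -0.0451] -0.0409
0.05 2654 [-0.0392  0.0001 -0.0552] -0.0415
0.06 2827 [-0.0392  0.0001 -0.065 ] -0.0411
0.07 3120 [-0.0391 -0.0001 -0.0751] -0.0413
0.08 700 [-0.0184 -0.0002 -0.0849] -0.0407
```

View pics/w3.png

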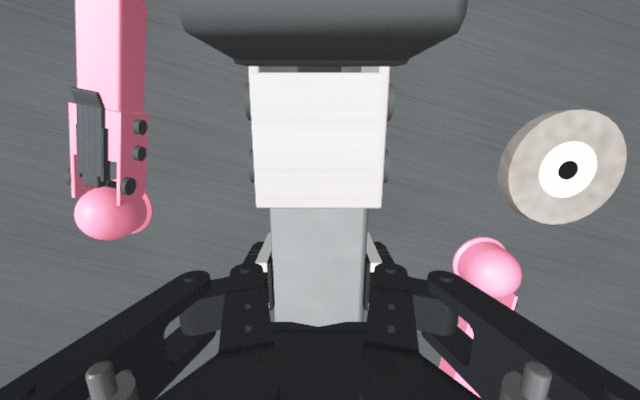

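```bash
python3 -m creep '{"delta_pos":[[0,-1,-0.2],[0,-3,-0.7],[0,-6,-1.4],[0,-9.5,-2.2],[0,-13,-3],[0,-16.5,-3.9],[0,-20,-4.7],[0,-23.5,-5.5],[0,-27,-6.3],[0,-30.5,-7.1]],"dr":[[0.01,0,0],[0.03,0,0],[0.06,0,0],[0.1,0,0],[0.14,0,0],[0.18,0,0],[0.22,0,0],[0.26,0,0],[0.31,0,0],[0.365,0,0]]}' -1 120
python3 - <<'E'
from h import *
st()
P=np.load("pics/w3.npy"); M=np.array([[0.003,0.2619,-0.9651],[-0.0019,-0.9651,-0.2619],[-1.0,0.0026,-0.0024]])
L=(P-[0.518,-0.2497,0.1759])@M
for v in range(195,222,3): print(v,np.nanmedian(L[v,300:340],0).round(4))
E
```

```text
clock: 6.15
position: [0.5035, 0.0658, 0.1712]
ee_rot: [0.037, -0.704, 0.036, 0.708]
contact_force: [0.0, -0.4, -6.4]
width: 0.0388
{'clock': 6.15, 'qpos': [-0.0079, 0.2211, 1.7384, 0.0011, 1.1873, 1.6654], 'position': [0.5035, 0.0658, 0.1712], 'ee_rot': [0.0367, -0.7043, 0.0361, 0.708], 'contact_force': [0.0377, -0.3615, -6.4342], 'moment': [0.0495, 0.2788, 0.0173], 'width': 0.0388}
195 [-0.0393 -0.0003 -0.0387]
198 [-0.0393 -0.0003 -0.0376]
201 [-0.0393 -0.0003 -0.0364]
204 [-0.0393 -0.0003 -0.0352]
207 [-0.0391 -0.0003 -0.034 ]
210 [-0.0352 -0.0003 -0.0316]
213 [-0.0354 -0.0003 -0.0304]
216 [-0.0354 -0.0003 -0.0291]
219 [-0.0354 -0.0001 -0.0279]
```

```bash
cat > t.py <<'E'
import sys
from h import *
from scipy.spatial.transform import Rotation as Ro
def M(s): w,x,y,z=s["ee_rot"]; return Ro.from_quat([x,y,z,w]).as_matrix()
def goal(sock,yaw,pitch,back=.142,up=.020):
    # returns shift (cm) and dr in tool axes to put the socket at sock with coupler yaw, nose-down pitch
    s=st(); m=M(s); C=Ro.from_euler("ZY",[yaw,pitch]).as_matrix()
    T=np.column_stack([-C[:,2],-C[:,1],-C[:,0]])
    p=np.array(sock)-C@[back,0,up]
    print("shift cm",(m.T@(p-s["position"])*100).round(2),"dr",Ro.from_matrix(m.T@T).as_rotvec().round(4),"tcp",p.round(4))
    print("socket now",(s["position"]+m@[-up,0,-back]).round(4))
if __name__=="__main__": goal(list(map(float,sys.argv[1:4])),float(sys.argv[4]),float(sys.argv[5]))
E
python3 t.py .6415 .209 .19 -.0995 0.021
```

```text
{'clock': 6.15, 'qpos': [-0.0079, 0.2211, 1.7384, 0.0011, 1.1873, 1.6654], 'position': [0.5035, 0.0658, 0.1712], 'ee_rot': [0.0367, -0.7043, 0.0361, 0.708], 'contact_force': [0.0377, -0.3615, -6.4342], 'moment': [0.0495, 0.2788, 0.0173], 'width': 0.0388}
shift cm [ -0.16 -15.61   1.99] dr [-0.0034 -0.0157  0.0006] tcp [0.4998 0.2231 0.173 ]
socket now [0.6449 0.0512 0.1905]
```

```bash
python3 -m creep '{"delta_pos":[[-0.1,-2,0.3],[-0.1,-4.5,0.6],[-0.1,-7.5,1],[-0.1,-10.5,1.4],[-0.1,-13,1.7],[-0.1,-14.5,1.9],[-0.1,-15.3,2],[-0.1,-15.6,2],[-0.1,-15.6,2],[-0.1,-15.6,2]],"dr":[[0,0,0],[0,-0.002,0],[0,-0.005,0],[0,-0.01,0],[0,-0.016,0],[0,-0.016,0],[0,-0.016,0],[0,-0.016,0],[0,-0.016,0],[0,-0.016,0]]}' -1 120
python3 t.py .6415 .209 .14 -.0995 0.021
python3 - <<'E'
from h import *
o=[]
for n,b in(("scene",(300,400,110,210)),("side",(250,400,170,320))):
    p,P,c=grab(n); np.save(f"pics/{n}4.npy",P); o.append(cv2.resize(p[b[2]:b[3],b[0]:b[1]],(400,400),interpolation=cv2.INTER_CUBIC))
cv2.imwrite("pics/s4.png",np.hstack(o))
p,P,c=grab("wrist"); cv2.imwrite("pics/w4.png",p); np.save("pics/w4.npy",P)
E
```

```text
clock: 7.15
position: [0.5017, 0.2197, 0.1742]
ee_rot: [0.036, -0.7, 0.036, 0.712]
contact_force: [-0.3, -1.4, -8.4]
width: 0.0389
{'clock': 7.15, 'qpos': [0.2821, 0.2814, 1.6446, 0.0056, 1.2309, 1.9522], 'position': [0.5017, 0.2197, 0.1742], 'ee_rot': [0.0357, -0.7004, 0.0357, 0.7119], 'contact_force': [-0.2669, -1.3729, -8.3746], 'moment': [0.0774, 0.3725, -0.0327], 'width': 0.0389}
shift cm [ 5.12 -0.33  0.14] dr [-0.0017 -0.0048 -0.0008] tcp [0.4998 0.2231 0.123 ]
socket now [0.6433 0.2054 0.1919]
```

View pics/s4.png

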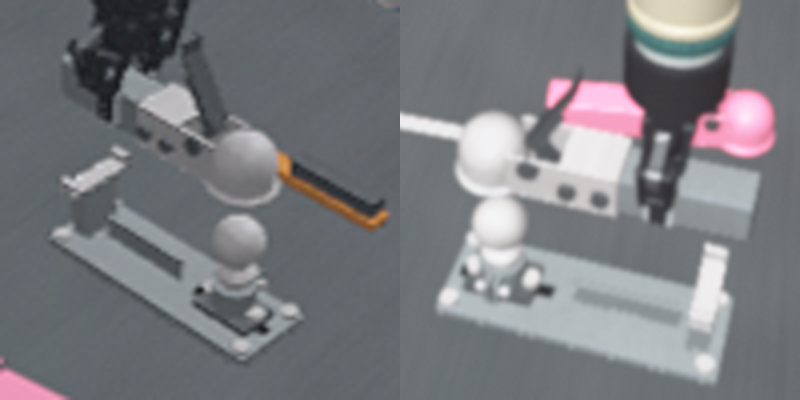

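The scene and side views show the coupler hanging level just above the ball, tail above the saddle, lever raised. I'll compare dome and ball in the same camera so the calibration bias cancels.

```bash
cat > c.py <<'E'
from h import *
from scipy.optimize import least_squares
def sph(Q,r,c0):
    s=least_squares(lambda c:np.linalg.norm(Q-c,axis=1)-r,c0,loss="soft_l1",f_scale=.0008); return s.x.round(4),np.abs(s.fun).mean().round(4)
def run(tag,sock,ball=np.array([.6415,.209,.098])):
  for n in("scene","side"):
    P=np.load(f"pics/{n}{tag}.npy").reshape(-1,3); P=P[~np.isnan(P[:,0])]
    B=P[(np.linalg.norm(P-ball,axis=1)<.03)&(P[:,2]>.088)]
    D=P[(np.linalg.norm(P-sock,axis=1)<.036)&(P[:,2]>sock[2]-.01)&((P-sock)@[.995,-.0993,0]>-.01)]
    b=sph(B,.025,ball) if len(B)>30 else None; d=sph(D,.03,sock)
    print(n,"ball",len(B),b,"dome",len(D),d)
if __name__=="__main__":
  run(4,np.array([.6433,.2054,.1919]))
  f=np.array([.9951,-.0993]);l=np.array([.0993,.9951])
  for n in("side0","scene0","side4","scene4","w4"):
    P=np.load(f"pics/{n}.npy").reshape(-1,3); P=P[~np.isnan(P[:,0])]; a=(P[:,:2]-[.6415,.209])@f; y=(P[:,:2]-[.6415,.209])@l
    k=(abs(a+.187)<.03)&(abs(y)<.06)&(P[:,2]>.083)&(P[:,2]<.092)
    if k.sum()>5: print(n,"cheek tops: along",np.percentile(a[k],[2,98]).round(4),"lat",np.percentile(y[k],[1,50,99]).round(4),np.sort(y[k])[::max(1,k.sum()//12)].round(3))
    k=(a>-.24)&(a<.06)&(abs(y)<.07)&(P[:,2]>.010)&(P[:,2]<.014)
    if k.sum()>50:
      for lo in(-.21,-.1,-.0): 
        kk=k&(abs(a-lo)<.015); print("  base edges at",lo,np.percentile(y[kk],[1,99]).round(4) if kk.sum()>9 else None)
E
python3 c.py
```

```text
scene ball 138 (array([0.6419, 0.2085, 0.0989]), np.float64(0.0015)) dome 197 (array([0.6441, 0.2053, 0.1915]), np.float64(0.0016))
side ball 346 (array([0.6414, 0.2089, 0.0975]), np.float64(0.0008)) dome 349 (array([0.6438, 0.205 , 0.19  ]), np.float64(0.0007))
side0 cheek tops: along [-0.1977 -0.179 ] lat [-0.0386  0.0328  0.0397] [-0.039 -0.037 -0.035 -0.034 -0.031 -0.031  0.031  0.033  0.034  0.037
  0.037  0.039  0.039]
  base edges at -0.21 [-0.0385  0.0454]
  base edges at -0.1 [-0.0433  0.0458]
  base edges at -0.0 [-0.0428  0.0464]
scene0 cheek tops: along [-0.1964 -0.1766] lat [0.0238 0.0332 0.0368] [0.023 0.027 0.028 0.03  0.031 0.033 0.034 0.035 0.035 0.036 0.036 0.037]
  base edges at -0.21 None
  base edges at -0.1 [-0.0464  0.04  ]
  base edges at -0.0 [-0.0467  0.0431]
side4 cheek tops: along [-0.1976 -0.179 ] lat [-0.0379  0.0322  0.0408] [-0.038 -0.037 -0.035 -0.033 -0.031 -0.03   0.032  0.034  0.035  0.038
  0.038  0.039  0.04 ]
  base edges at -0.21 [-0.0394  0.0446]
  base edges at -0.1 [-0.0425  0.0455]
  base edges at -0.0 [-0.0421  0.0468]
scene4 cheek tops: along [-0.1967 -0.1771] lat [-0.0416 -0.0336  0.0364] [-0.042 -0.04  -0.04  -0.039 -0.039 -0.039 -0.036 -0.036 -0.034 -0.034
 -0.032  0.026  0.029  0.029  0.03   0.034  0.034  0.035  0.037]
  base edges at -0.21 None
  base edges at -0.1 [-0.0502  0.0424]
  base edges at -0.0 [-0.0475  0.0406]
  base edges at -0.21 None
  base edges at -0.1 None
  base edges at -0.0 None
```

```bash
python3 -m creep '{"delta_pos":[[0.7,-0.1,0.1],[1.4,-0.1,0.1],[2.1,-0.1,0.1],[2.7,-0.1,0.1],[3,-0.1,0.1],[3,-0.1,0.1],[3,-0.1,0.1],[3,-0.1,0.1],[3,-0.1,0.1],[3,-0.1,0.1]],"dr":[[0,0,0],[0,0,0],[0,0,0],[0,0,0],[0,0,0],[0,0,0],[0,0,0],[0,0,0],[0,0,0],[0,0,0]]}' -1 120
python3 t.py .6415 .209 .14 -.0995 0.021
python3 - <<'E'
from h import *
for n in("scene","side"): np.save(f"pics/{n}5.npy",grab(n)[1])
from c import run
s=manip.get_state(); from t import M
run(5,s["position"]+M(s)@[-.02,0,-.142])
E
```

```text
clock: 8.3
position: [0.5006, 0.2219, 0.1446]
ee_rot: [0.036, -0.701, 0.035, 0.712]
contact_force: [-0.2, 0.2, -8.0]
width: 0.0384
{'clock': 8.3, 'qpos': [0.2861, 0.3051, 1.69, 0.0066, 1.1608, 1.9545], 'position': [0.5006, 0.2219, 0.1446], 'ee_rot': [0.0358, -0.7008, 0.0351, 0.7116], 'contact_force': [-0.2128, 0.1622, -7.9713], 'moment': [0.0793, 0.3578, 0.0641], 'width': 0.0384}
shift cm [ 2.16 -0.12  0.06] dr [-0.0007 -0.0056  0.0002] tcp [0.4998 0.2231 0.123 ]
socket now [0.6422 0.2077 0.1624]
scene ball 100 (array([0.6415, 0.2084, 0.0993]), np.float64(0.0016)) dome 190 (array([0.6426, 0.2072, 0.162 ]), np.float64(0.0017))
side ball 185 (array([0.6413, 0.2087, 0.0977]), np.float64(0.0007)) dome 336 (array([0.6426, 0.2075, 0.1602]), np.float64(0.0009))
```

```bash
python3 -m creep '{"delta_pos":[[0.3,-0.12,0.12],[0.8,-0.12,0.12],[1.3,-0.12,0.12],[1.8,-0.12,0.12],[2.2,-0.12,0.12],[2.5,-0.12,0.12],[2.7,-0.12,0.12],[2.7,-0.12,0.12],[2.7,-0.12,0.12],[2.7,-0.12,0.12]],"dr":[[0,0,0],[0,0,0],[0,0,0],[0,0,0],[0,0,0],[0,0,0],[0,0,0],[0,0,0],[0,0,0],[0,0,0]]}' -1 120
python3 t.py .6413 .2088 .097 -.0995 0.021
```

```text
clock: 9.4
position: [0.4992, 0.2233, 0.1176]
ee_rot: [0.036, -0.701, 0.035, 0.712]
contact_force: [0.4, 0.0, -7.2]
width: 0.0386
{'clock': 9.4, 'qpos': [0.2893, 0.3292, 1.7292, 0.0068, 1.0974, 1.9571], 'position': [0.4992, 0.2233, 0.1176], 'ee_rot': [0.0358, -0.7008, 0.0351, 0.7116], 'contact_force': [0.3951, 0.0312, -7.2385], 'moment': [0.0775, 0.3417, 0.0113], 'width': 0.0386}
shift cm [ 3.76  0.03 -0.1 ] dr [-0.0007 -0.0056  0.0002] tcp [0.4996 0.2229 0.08  ]
socket now [0.6408 0.209  0.1354]
```

```bash
python3 -m creep '{"delta_pos":[[0.15,0,-0.03],[0.3,0,-0.03],[0.45,0,-0.03],[0.6,0,-0.03],[0.75,0,-0.03],[0.9,0,-0.03],[1.05,0,-0.03],[1.2,0,-0.03],[1.2,0,-0.03]],"dr":[[0,0,0],[0,0,0],[0,0,0],[0,0,0],[0,0,0],[0,0,0],[0,0,0],[0,0,0],[0,0,0]]}' -1 120
python3 -m creep '{"delta_pos":[[0.1,0,0],[0.2,0,0],[0.3,0,0],[0.4,0,0],[0.5,0,0],[0.5,0,0],[0.5,0,0]],"dr":[[0,0,0],[0,0,0],[0,0,0],[0,0,0],[0,0,0],[0,0,0],[0,0,0]]}' -1 120
```

```text
clock: 10.3
position: [0.4989, 0.2231, 0.1051]
ee_rot: [0.036, -0.7, 0.035, 0.712]
contact_force: [0.5, 0.6, -7.3]
width: 0.0386
clock: 11.0
position: [0.499, 0.2232, 0.1003]
ee_rot: [0.036, -0.701, 0.035, 0.712]
contact_force: [0.8, -0.4, -7.0]
width: 0.0387
```

```bash
python3 -m creep '{"delta_pos":[[0.1,0,-0.02],[0.2,0,-0.03],[0.3,0,-0.04],[0.4,0,-0.05],[0.5,0,-0.05],[0.6,0,-0.05],[0.7,0,-0.05],[0.8,0,-0.05],[0.8,0,-0.05]],"dr":[[0,0,0],[0,0,0],[0,0,0],[0,0,0],[0,0,0],[0,0,0],[0,0,0],[0,0,0],[0,0,0]]}' -1 120
python3 -m creep '{"delta_pos":[[0.1,0,0],[0.2,0,0],[0.3,0,0],[0.4,0,0],[0.5,0,0],[0.5,0,0]],"dr":[[0,0,0],[0,0,0],[0,0,0],[0,0,0],[0,0,0],[0,0,0]]}' -1 120
python3 t.py .6413 .2088 .097 -.0995 0.021
```

```text
clock: 11.9
position: [0.4992, 0.2231, 0.0922]
ee_rot: [0.036, -0.7, 0.035, 0.712]
contact_force: [0.7, -0.2, -6.7]
width: 0.0383
clock: 12.5
position: [0.4991, 0.2231, 0.0872]
ee_rot: [0.036, -0.7, 0.035, 0.712]
contact_force: [0.1, -0.3, -7.6]
width: 0.0387
{'clock': 12.5, 'qpos': [0.289, 0.3609, 1.7682, 0.0071, 1.0276, 1.9564], 'position': [0.4991, 0.2231, 0.0872], 'ee_rot': [0.0357, -0.7004, 0.0352, 0.7119], 'contact_force': [0.0589, -0.2832, -7.578], 'moment': [0.0715, 0.3215, -0.0725], 'width': 0.0387}
shift cm [ 0.72  0.01 -0.06] dr [-0.0008 -0.0047 -0.0001] tcp [0.4996 0.2229 0.08  ]
socket now [0.6407 0.2089 0.1049]
```

```bash
python3 -m creep '{"delta_pos":[[0.1,0,-0.02],[0.2,0,-0.03],[0.3,0,-0.04],[0.4,0,-0.04],[0.4,0,-0.04]],"dr":[[0,0,0],[0,0,0],[0,0,0],[0,0,0],[0,0,0]]}' -1 120
python3 -m creep '{"delta_pos":[[0.05,0,0],[0.1,0,0],[0.1,0,0]],"dr":[[0,0,0],[0,0,0],[0,0,0]]}' -1 120
python3 -m creep '{"delta_pos":[[0.05,0,0],[0.1,0,0],[0.1,0,0]],"dr":[[0,0,0],[0,0,0],[0,0,0]]}' -1 120
```

```text
clock: 13.0
position: [0.4995, 0.2231, 0.0831]
ee_rot: [0.036, -0.7, 0.035, 0.712]
contact_force: [-0.1, 0.2, -6.9]
width: 0.0388
clock: 13.3
position: [0.4996, 0.2231, 0.0823]
ee_rot: [0.036, -0.701, 0.035, 0.712]
contact_force: [-0.2, -0.9, -7.9]
width: 0.0385
clock: 13.6
position: [0.4995, 0.2231, 0.0813]
ee_rot: [0.036, -0.701, 0.035, 0.712]
contact_force: [-0.4, -0.3, -7.7]
width: 0.0386
```

```bash
for i in 1 2; do python3 -m creep '{"delta_pos":[[0.05,0,0],[0.1,0,0],[0.1,0,0]],"dr":[[0,0,0],[0,0,0],[0,0,0]]}' -1 120; done; python3 -c "
from h import *;st()"
```

```text
clock: 13.9
position: [0.4996, 0.2231, 0.0803]
ee_rot: [0.036, -0.701, 0.035, 0.712]
contact_force: [0.4, -0.2, -6.9]
width: 0.0383
clock: 14.2
position: [0.4996, 0.2232, 0.0802]
ee_rot: [0.036, -0.701, 0.035, 0.712]
contact_force: [-2.2, -0.9, 1.6]
width: 0.0388
{'clock': 14.2, 'qpos': [0.2889, 0.3687, 1.7765, 0.0071, 1.0105, 1.956], 'position': [0.4996, 0.2232, 0.0802], 'ee_rot': [0.0357, -0.7008, 0.0351, 0.7116], 'contact_force': [-2.1974, -0.9434, 1.6065], 'moment': [-0.0521, 0.8094, -0.012], 'width': 0.0388}
```

Contact came first at the saddle: +9 N, and the moment shows it acting about 5 cm behind the TCP. I'll ease the nose down until the ball takes load too.

```bash
for i in 1 2 3; do python3 -m creep '{"delta_pos":[[0,0,0],[0.01,0,0],[0.01,0,0]],"dr":[[0,-0.002,0],[0,-0.004,0],[0,-0.004,0]]}' -1 120; python3 -c "
from h import *;s=manip.get_state();print(np.round(s['contact_force'],2),np.round(s['moment'],3))"; done
```

```text
clock: 14.5
position: [0.4996, 0.2232, 0.0802]
ee_rot: [0.036, -0.699, 0.035, 0.713]
contact_force: [-4.6, -1.5, 6.0]
width: 0.0384
[-4.6  -1.51  5.97] [-0.158  0.751  0.025]
clock: 14.8
position: [0.4995, 0.2232, 0.0802]
ee_rot: [0.036, -0.698, 0.035, 0.714]
contact_force: [-4.3, -1.1, 7.0]
width: 0.0386
[-4.29 -1.11  6.98] [-0.234  0.516 -0.064]
clock: 15.1
position: [0.4994, 0.2232, 0.0802]
ee_rot: [0.036, -0.697, 0.035, 0.716]
contact_force: [-6.0, -1.1, 7.3]
width: 0.0384
[-5.99 -1.13  7.35] [-0.232  0.347 -0.003]
```

```bash
python3 -m creep '{"delta_pos":[[-0.02,0,0.03],[-0.04,0,0.05],[-0.04,0,0.05]],"dr":[[0,0,0],[0,0,0],[0,0,0]]}' -1 120; python3 - <<'E'
from h import *
s=st()
for n in("scene","side"): np.save(f"pics/{n}6.npy",grab(n)[1])
from c import run
from t import M
k=s["position"]+M(s)@[-.02,0,-.142]; print(k, M(s)[:,2])
run(6,k)
E
```

```text
clock: 15.4
position: [0.4994, 0.2232, 0.0802]
ee_rot: [0.036, -0.697, 0.035, 0.716]
contact_force: [-3.9, -1.7, 6.3]
width: 0.039
{'clock': 15.4, 'qpos': [0.2862, 0.3732, 1.7692, 0.0119, 1.0238, 1.9507], 'position': [0.4994, 0.2232, 0.0802], 'ee_rot': [0.0359, -0.6968, 0.0348, 0.7155], 'contact_force': [-3.8891, -1.7322, 6.3128], 'moment': [-0.3784, 0.208, -0.037], 'width': 0.039}
[0.64117292 0.208973   0.09641346] [-0.99465376  0.09979112  0.02656387]
scene ball 106 (array([0.6433, 0.2063, 0.1011]), np.float64(0.0015)) dome 181 (array([0.6422, 0.2088, 0.0971]), np.float64(0.0018))
side ball 404 (array([0.6414, 0.2116, 0.1013]), np.float64(0.0013)) dome 311 (array([0.6414, 0.2088, 0.0958]), np.float64(0.0008))
```

Dome and ball agree to under 1 mm in xy, and the dome is 1.7–1.9 mm below the ball centre (about 1 mm expected), so it is home. I'll ease off some load and release.

```bash
python3 -m creep '{"delta_pos":[[-0.03,0,0],[-0.06,0,0],[-0.06,0,0]],"dr":[[0,0,0],[0,0,0],[0,0,0]]}' -1 60; python3 -m creep '{"delta_pos":[[0,0,0],[0,0,0],[0,0,0],[0,0,0],[0,0,0],[0,0,0],[0,0,0],[0,0,0],[0,0,0],[0,0,0]],"dr":[[0,0,0],[0,0,0],[0,0,0],[0,0,0],[0,0,0],[0,0,0],[0,0,0],[0,0,0],[0,0,0],[0,0,0]]}' 1 60
python3 t.py .6413 .2088 .097 -.0995 0.021
```

```text
clock: 15.8
position: [0.4994, 0.2232, 0.0802]
ee_rot: [0.036, -0.697, 0.035, 0.716]
contact_force: [-4.0, -1.2, 3.5]
width: 0.0385
clock: 16.8
position: [0.4991, 0.2232, 0.0801]
ee_rot: [0.036, -0.696, 0.035, 0.716]
contact_force: [0.1, -0.5, 0.8]
width: 0.0854
{'clock': 16.8, 'qpos': [0.2862, 0.3735, 1.7691, 0.0123, 1.0249, 1.9507], 'position': [0.4991, 0.2232, 0.0801], 'ee_rot': [0.0359, -0.6963, 0.0349, 0.716], 'contact_force': [0.1076, -0.5364, 0.7842], 'moment': [-0.0393, -0.0276, 0.0656], 'width': 0.0854}
shift cm [ 0.01  0.02 -0.06] dr [-0.0007  0.0068  0.0001] tcp [0.4996 0.2229 0.08  ]
socket now [0.6409 0.209  0.0961]
```

```bash
python3 -m creep '{"delta_pos":[[-0.5,0,0],[-1.5,0,0],[-3,0,0],[-5,0,0],[-8,0,0],[-11,0,0],[-13.5,0,0],[-15.5,0,0],[-16,0,0],[-16,0,0]],"dr":[[0,0,0],[0,0,0],[0,0,0],[0,0,0],[0,0,0],[0,0.01,0],[0,0.02,0],[0,0.027,0],[0,0.027,0],[0,0.027,0]]}' 1
python3 - <<'E'
from h import *
s=st()
p,P,c=grab("wrist"); cv2.imwrite("pics/w7.png",p); np.save("pics/w7.npy",P)
for n in("scene","side"): np.save(f"pics/{n}7.npy",grab(n)[1])
from c import run
k=np.array([.6411,.209,.0964]); run(7,k)
f=np.array([.9951,-.0993]);l=np.array([.0993,.9951])
for n in("w7","scene7","side7"):
    Q=np.load(f"pics/{n}.npy").reshape(-1,3); Q=Q[~np.isnan(Q[:,0])]; a=(Q[:,:2]-k[:2])@f; y=(Q[:,:2]-k[:2])@l
    T=(a>-.21)&(a<-.125)&(abs(y)<.03)&(Q[:,2]>.105)&(Q[:,2]<.125)
    print(n,"tube lat",np.percentile(y[T],[2,98]).round(4),"slope/z@-.16",np.polyfit(a[T]+.16,Q[T,2],1).round(4))
    L=(a>-.12)&(a<-.02)&(abs(y)<.009)&(Q[:,2]>.135)&(Q[:,2]<.23)
    for z in np.arange(.135,.205,.01):
        m=L&(Q[:,2]>=z)&(Q[:,2]<z+.01)
        if m.sum()>4: print("  lever z",round(z+.005,3),"along min/med/max",np.percentile(a[m],[3,50,97]).round(4),m.sum(), "y",np.median(y[m]).round(4))
E
```

```text
clock: 17.8
position: [0.5038, 0.2229, 0.2412]
ee_rot: [-0.036, 0.707, -0.035, -0.706]
contact_force: [-0.1, 0.2, -0.7]
width: 0.0855
{'clock': 17.8, 'qpos': [0.2899, 0.2333, 1.5397, 0.0004, 1.3671, 1.9608], 'position': [0.5038, 0.2229, 0.2412], 'ee_rot': [-0.0357, 0.7067, -0.0351, -0.7058], 'contact_force': [-0.0972, 0.1525, -0.6501], 'moment': [-0.042, -0.0092, 0.0505], 'width': 0.0855}
scene ball 104 (array([0.6426, 0.2067, 0.1009]), np.float64(0.0018)) dome 183 (array([0.6423, 0.209 , 0.0969]), np.float64(0.0018))
side ball 400 (array([0.6411, 0.2115, 0.1012]), np.float64(0.0014)) dome 307 (array([0.6411, 0.2089, 0.0957]), np.float64(0.0008))
w7 tube lat [-0.0185  0.0196] slope/z@-.16 [-0.021   0.1166]
  lever z 0.14 along min/med/max [-0.0418 -0.039  -0.0361] 137 y 0.0002
  lever z 0.15 along min/med/max [-0.0477 -0.0453 -0.0419] 149 y 0.0002
  lever z 0.16 along min/med/max [-0.054  -0.0508 -0.0481] 179 y 0.0002
  lever z 0.17 along min/med/max [-0.0602 -0.0571 -0.0541] 193 y 0.0002
  lever z 0.18 along min/med/max [-0.0638 -0.0624 -0.0602] 145 y -0.0005
  lever z 0.19 along mi
[... 463 characters left out ...]
012
  lever z 0.18 along min/med/max [-0.065  -0.0619 -0.0564] 8 y 0.0028
  lever z 0.19 along min/med/max [-0.0692 -0.0644 -0.0612] 10 y 0.0003
side7 tube lat [-0.0169  0.0217] slope/z@-.16 [-0.0182  0.1147]
  lever z 0.14 along min/med/max [-0.043  -0.0405 -0.0377] 12 y 0.001
  lever z 0.15 along min/med/max [-0.0485 -0.046  -0.0442] 9 y 0.0017
  lever z 0.16 along min/med/max [-0.0598 -0.0523 -0.0496] 11 y 0.0001
  lever z 0.17 along min/med/max [-0.0602 -0.058  -0.0561] 9 y 0.0001
  lever z 0.18 along min/med/max [-0.0693 -0.0664 -0.0615] 8 y 0.0032
  lever z 0.19 along min/med/max [-0.0694 -0.0686 -0.0657] 11 y -0.0009
  lever z 0.2 along min/med/max [-0.0688 -0.0682 -0.0671] 6 y 0.0016
```

View pics/w7.png

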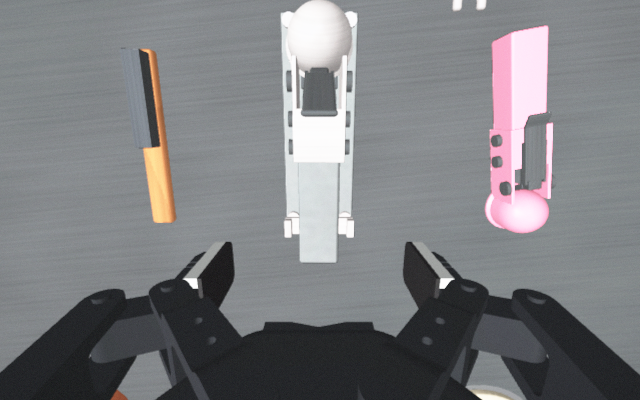

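The wrist view shows the coupler centred on the fixture, its tube between the saddle cheeks at (288/350,227), the lever raised and centred at (319,95). The brush is on the left, untouched. The fit is good, so I'll shut the fingers and go in front of the handle.

```bash
python3 -m creep '{"delta_pos":[[0,0,-1.5],[0,0,-4],[0,0,-6.5],[0,0,-8.7],[0,0,-9.7],[0,0,-9.7],[0,0,-9.7],[0,0,-9.7],[0,0,-9.7],[0,0,-9.7]],"dr":[[0,0,0],[0,0,0],[0,0,0],[0,0,0],[0,0,0],[0,0,0],[0,0,0],[0,0,0],[0,0,0],[0,0,0]]}' -1 30
python3 -m creep '{"delta_pos":[[1,0,0],[2.5,0,0],[4,0,0],[5.3,0,0],[6.2,0,0],[6.6,0,0],[6.6,0,0],[6.6,0,0],[6.6,0,0]],"dr":[[0,0,0],[0,0,0],[0,0,0],[0,0,0],[0,0,0],[0,0,0],[0,0,0],[0,0,0],[0,0,0]]}' -1
cat > l.py <<'E'
from h import *; from t import M
s=manip.get_state(); d=s["position"][:2]-np.array([.6411,.209]); print("a",(d@[.9951,-.0993]).round(4),"y",(d@[.0993,.9951]).round(4),"z",s["position"][2].round(4),"F",np.round(s["contact_force"],1),M(s)[:,0].round(3),s["clock"])
E
python3 l.py
python3 - <<'E'
from h import *
o=[]
for n,b in(("scene",(310,390,110,190)),("side",(260,380,190,310))):
    p=grab(n)[0]; o.append(cv2.resize(p[b[2]:b[3],b[0]:b[1]],(400,400),interpolation=cv2.INTER_CUBIC))
cv2.imwrite("pics/s8.png",np.hstack(o))
E
```

```text
clock: 18.95
position: [0.5994, 0.2132, 0.2404]
ee_rot: [0.035, -0.706, 0.035, 0.706]
contact_force: [-0.1, 0.0, -0.8]
width: -0.0002
clock: 19.85
position: [0.6005, 0.2132, 0.1747]
ee_rot: [-0.036, 0.706, -0.035, -0.706]
contact_force: [-0.4, 0.8, 0.2]
width: 0.0
a -0.0408 y 0.0001 z 0.1747 F [-0.4  0.8  0.2] [ 0.001  0.    -1.   ] 19.85
```

View pics/s8.png

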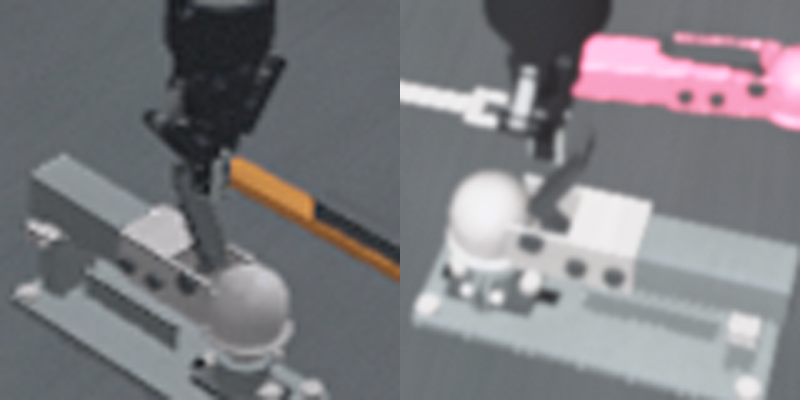

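```bash
python3 -m creep '{"delta_pos":[[0.2,0,0.3],[0.44,0,0.66],[0.55,0,0.9],[0.67,0,1.15],[0.8,0,1.4],[0.93,0,1.7]],"dr":[[0,0,0],[0,0,0],[0,0,0],[0,0,0],[0,0,0],[0,0,0]]}' -1 30; python3 l.py
```

```text
clock: 20.55
position: [0.5886, 0.2145, 0.1679]
ee_rot: [-0.036, 0.711, -0.035, -0.701]
contact_force: [7.8, -2.0, 6.2]
width: -0.0001
a -0.0527 y 0.0003 z 0.1679 F [ 7.8 -2.   6.2] [ 0.013  0.001 -1.   ] 20.55
```

```bash
python3 -m creep '{"delta_pos":[[0.17,0,0.25],[0.35,0,0.5],[0.54,0,0.75],[0.73,0,0.98],[0.95,0,1.2],[1.17,0,1.4]],"dr":[[0,0,0],[0,0,0],[0,0,0],[0,0,0],[0,0,0],[0,0,0]]}' -1 30; python3 l.py
```

```text
clock: 21.15
position: [0.5729, 0.2161, 0.1566]
ee_rot: [-0.036, 0.71, -0.035, -0.703]
contact_force: [2.9, -0.8, 11.5]
width: -0.0
a -0.0686 y 0.0003 z 0.1566 F [ 2.9 -0.8 11.5] [ 0.01   0.001 -1.   ] 21.15
```

```bash
python3 -m creep '{"delta_pos":[[0.24,0,0.2],[0.47,0,0.39],[0.75,0,0.56],[1.0,0,0.72],[1.26,0,0.87],[1.52,0,1.01],[1.8,0,1.12],[2.0,0,1.2]],"dr":[[0,0,0],[0,0,0],[0,0,0],[0,0,0],[0,0,0],[0,0,0],[0,0,0],[0,0,0]]}' -1 30; python3 l.py
```

```text
clock: 21.95
position: [0.5588, 0.2175, 0.1357]
ee_rot: [-0.036, 0.708, -0.035, -0.705]
contact_force: [0.6, -1.1, 12.0]
width: -0.0001
a -0.0828 y 0.0003 z 0.1357 F [ 0.6 -1.1 12. ] [ 0.005  0.001 -1.   ] 21.95
```

```bash
python3 -m creep '{"delta_pos":[[0.18,0,0.06],[0.36,0,0.13],[0.5,0,0.18],[0.6,0,0.2],[0.65,0,0.2],[0.65,0,0.2]],"dr":[[0,0,0],[0,0,0],[0,0,0],[0,0,0],[0,0,0],[0,0,0]]}' -1 30; python3 l.py
```

```text
clock: 22.55
position: [0.5565, 0.2177, 0.1289]
ee_rot: [-0.036, 0.708, -0.035, -0.705]
contact_force: [0.1, -0.7, 9.7]
width: 0.0003
a -0.085 y 0.0003 z 0.1289 F [ 0.1 -0.7  9.7] [ 0.004  0.001 -1.   ] 22.55
```

```bash
for i in 1 2; do python3 -m creep '{"delta_pos":[[0.05,0,0.01],[0.1,0,0.02],[0.15,0,0.02],[0.15,0,0.02]],"dr":[[0,0,0],[0,0,0],[0,0,0],[0,0,0]]}' -1 30; done; python3 l.py
```

```text
clock: 22.95
position: [0.5562, 0.2177, 0.1274]
ee_rot: [-0.036, 0.707, -0.035, -0.705]
contact_force: [-0.5, -1.2, 10.0]
width: -0.0002
clock: 23.35
position: [0.5558, 0.2178, 0.126]
ee_rot: [-0.036, 0.707, -0.035, -0.705]
contact_force: [-0.7, -1.8, 11.5]
width: 0.0001
a -0.0857 y 0.0003 z 0.126 F [-0.7 -1.8 11.5] [ 0.003  0.001 -1.   ] 23.35
```

```bash
for i in 1 2 3; do python3 -m creep '{"delta_pos":[[0.04,0,0],[0.08,0,0],[0.08,0,0]],"dr":[[0,0,0],[0,0,0],[0,0,0]]}' -1 30|grep -E "posi|contact"; done; python3 l.py
```

```text
position: [0.5559, 0.2178, 0.1259]
contact_force: [-2.0, -1.2, 13.5]
position: [0.5559, 0.2178, 0.1259]
contact_force: [-3.1, -0.4, 17.7]
position: [0.5559, 0.2178, 0.1258]
contact_force: [-3.9, -1.8, 21.5]
a -0.0856 y 0.0003 z 0.1258 F [-3.9 -1.8 21.5] [ 0.005  0.001 -1.   ] 24.25
```

Hard stop: 22 N with no further motion, at the predicted height. I'll back off and check the lever angle.

```bash
python3 -m creep '{"delta_pos":[[-0.3,0,0],[-0.8,0,0],[-2,0,0],[-4,0,0],[-6.5,0,0],[-9,0,0],[-11,0,0],[-12,0,0],[-12,0,0],[-12,0,0]],"dr":[[0,0,0],[0,0,0],[0,0,0],[0,0,0],[0,0,0],[0,0,0],[0,0,0],[0,0,0],[0,0,0],[0,0,0]]}' -1 30
python3 - <<'E'
from h import *
p,P,c=grab("wrist"); cv2.imwrite("pics/w9.png",p); np.save("pics/w9.npy",P)
for n in("scene","side"):
    q,Z,_=grab(n); np.save(f"pics/{n}9.npy",Z)
    if n=="side": cv2.imwrite("pics/s9.png",cv2.resize(q[190:320,250:400],None,fx=4,fy=4,interpolation=cv2.INTER_CUBIC))
from c import run
k=np.array([.6411,.209,.0964]); run(9,k)
f=np.array([.9951,-.0993]);l=np.array([.0993,.9951])
for n in("w9","scene9","side9"):
    Q=np.load(f"pics/{n}.npy").reshape(-1,3); Q=Q[~np.isnan(Q[:,0])]; a=(Q[:,:2]-k[:2])@f; y=(Q[:,:2]-k[:2])@l
    T=(a>-.21)&(a<-.14)&(abs(y)<.03)&(Q[:,2]>.105)&(Q[:,2]<.125)
    print(n,"tube lat",np.percentile(y[T],[2,98]).round(4),"slope",np.polyfit(a[T]+.16,Q[T,2],1).round(4))
    L=(a>-.112)&(a<-.055)&(abs(y)<.009)&(Q[:,2]>.118)&(Q[:,2]<.135)
    print("  handle slope,z@-.1",np.polyfit(a[L]+.1,Q[L,2],1).round(4),L.sum())
E
```

```text
clock: 25.25
position: [0.5543, 0.2175, 0.2402]
ee_rot: [0.035, -0.705, 0.036, 0.707]
contact_force: [0.9, 0.4, 0.0]
width: 0.0001
scene ball 112 (array([0.643 , 0.2068, 0.1017]), np.float64(0.0018)) dome 182 (array([0.6415, 0.2082, 0.0973]), np.float64(0.0018))
side ball 404 (array([0.6412, 0.2116, 0.1013]), np.float64(0.0014)) dome 312 (array([0.6413, 0.2087, 0.0958]), np.float64(0.0009))Traceback (most recent call last):
  File "<stdin>", line 12, in <module>
    return _quantile_unchecked(
        a, q, axis, out, overwrite_input, method, keepdims, weights)
    return _ureduce(a,
                    func=_quantile_ureduce_func,
    ...<5 lines>...
                    overwrite_input=overwrite_input,
                    method=method)
    r = func(a, **kwargs)
    result = _quantile(arr,
                       quantiles=q,
    ...<2 lines>...
                       out=out,
                       weights=wgt)
    slices_having_nans = np.isnan(arr[-1, ...])
                                  ~~~^^^^^^^^^
IndexError: index -1 is out of bounds for axis 0 with size 0
```

View pics/s9.png

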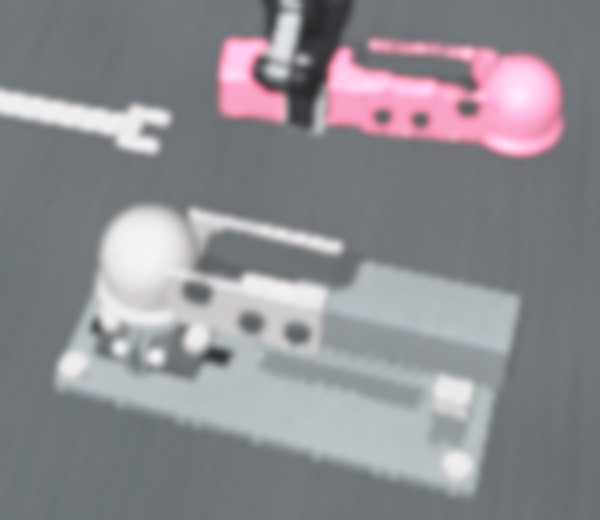

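The side view shows the handle lying flat on the coupler, the dome on the ball and the tube in the saddle. I'll check the handle slope from the saved depth.

```bash
python3 - <<'E'
import numpy as np
k=np.array([.6411,.209]);f=np.array([.9951,-.0993]);l=np.array([.0993,.9951])
for n in("w9","scene9","side9"):
    Q=np.load(f"pics/{n}.npy").reshape(-1,3); Q=Q[~np.isnan(Q[:,0])]; a=(Q[:,:2]-k)@f; y=(Q[:,:2]-k)@l
    T=(a>-.21)&(a<-.14)&(abs(y)<.03)&(Q[:,2]>.105)&(Q[:,2]<.12)
    if T.sum()>30: print(n,"tube lat",np.percentile(y[T],[2,98]).round(4),"slope",np.polyfit(a[T]+.16,Q[T,2],1).round(4))
    L=(a>-.115)&(a<-.05)&(abs(y)<.009)&(Q[:,2]>.117)&(Q[:,2]<.14)
    for lo in np.arange(-.13,-.04,.01):
        m=(a>lo)&(a<lo+.01)&(abs(y)<.009)&(Q[:,2]>.1)&(Q[:,2]<.15)
        if m.sum()>3: print("  ",lo.round(3),np.median(Q[m,2]).round(4),m.sum())
E
```

```text
-0.13 0.1324 29
   -0.12 0.1296 229
   -0.11 0.1264 196
   -0.1 0.1263 198
   -0.09 0.126 206
   -0.08 0.1258 212
   -0.07 0.1256 219
   -0.06 0.1254 219
   -0.05 0.1252 208
scene9 tube lat [-0.0227  0.0187] slope [0.001  0.1152]
   -0.13 0.1171 5
   -0.12 0.1293 13
   -0.11 0.1261 8
   -0.1 0.1276 8
   -0.09 0.1277 9
   -0.08 0.1269 11
   -0.07 0.1273 7
   -0.06 0.1265 5
   -0.05 0.1279 9
side9 tube lat [-0.0167  0.022 ] slope [-0.0122  0.1147]
   -0.13 0.1152 35
   -0.12 0.128 33
   -0.11 0.1256 29
   -0.1 0.1253 28
   -0.09 0.1254 27
   -0.08 0.1248 28
   -0.07 0.1245 26
   -0.06 0.1245 29
   -0.05 0.1247 27
```

The handle slope is 0.021 rad and the coupler pitch about 0.02, so the lever is at its stop. Nothing is touching the robot.

```bash
python3 -c "
from rig import manip; print(manip.sign_off())"
```

```text
the job is handed in; nothing more can be done
None
```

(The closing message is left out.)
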